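# Clear the jammed vial from the feed chute

### The job

An over-long vial has jammed in the sloping vial chute and holds up the two short vials behind it. Lift the long vial out from above so that the short ones roll down to the stop at the bottom of the chute, and lay the long vial gently in the steel dish, without dropping it from a height.

Things in the scene. Friction and masses are not known exactly. Their poses are not given: they have to be found in the camera images.
- chute: Fixed aluminium chute. Origin on the bench under the start of its tall cheeks; +x downhill (horizontal), y across, z up. Lane: 12 deg slope, floor 60 mm up at the origin, x -103 to 98 mm (stop plate), 36 mm wide inside, 44 outside. Walls: uphill low rails 6 mm above its floor, downhill cheeks 20 mm. Black head past the stop: 48 mm high, 75 wide, to x 143. Base plate 90 wide, 8 thick.
- long_vial: The jammed vial: amber glass, white cap, a cylinder 52 mm long, 16 mm diameter, 18-35 g. Origin at its middle, own y along its length. Lies across the chute (along chute y) on the low rails, against the cheeks' uphill ends, middle 75 mm above the bench; its flat ends overhang 4 mm each side, free to grip end to end. (A like vial standing on the bench is not it.)
- short_lead: First short vial: amber glass, white cap, 34 mm long, 16 mm diameter, 18 g; origin at its middle, own y along its length. Lies across the lane floor, leaning on the long vial from uphill. Once free it rolls down by itself and rests on the stop plate, middle at x 92, z 49 mm in the chute's frame.
- short_rear: Second short vial, same size and axes, behind the first; it rolls down after it and rests against it, middle at x 76, z 52 mm in the chute's frame.
- dish: Fixed round stainless dish, open above, 170 mm over the rim, 20 mm high, floor 4 mm thick and about 150 mm across inside. Origin under its centre, on the bench.
Mind the look-alikes: they are no part of the job. What is shaped like the long_vial but blue or red is not meant.

How it is judged:
By the outcome, as a careful person would: the job done as asked, in the order asked, and still so for the second after the job is handed in, with the robot touching nothing.
It also fails if it takes over 38 s, if anything falls off the work surface, if the arm or the gripper's body presses on something with over 40 N, if the wrist force passes 120 N, or if a joint passes its speed limit or range.

### The arm

A 7-joint arm with a two-finger parallel gripper is mounted at the origin on the work surface. World frame = base frame: x ahead of the robot, y to its left, z up, the work surface at z = 0. Lengths are in mm, angles in rad, forces in N, time in s.
With the tool pointing down it reaches from about 400 to 900 mm from the base axis. Payload 5.5 kg.
Tool frame: the origin (TCP) lies at the very end of the fingers, on their centre line; the grasp point (between the pads) lies 19 mm behind it (robot.grasp_offset is the distance from the TCP to the grasp point, in mm); y points along the fingers, z is the direction in which the jaws open and shut, and the axes are right-handed (so a half turn about y gives the same grasp; the last joint's range is limited). The gripper opens to 85 mm and grips with 20 to 120 N. Pads are 22 mm wide; open, the fingers measure 114 mm over their backs; the gripper's body (76 mm by 85 mm) begins 54 mm behind the grasp point. The pads swing forward as they close: fully open they stand 13 mm farther back than shut.
Start: joints at [-0.928, 0.501, -0.427, 1.55, 0.221, 1.138, -0.21], TCP at [240.941, 603.695, 231.31] pointing down, gripper open.
Joint ranges: [-2.88, 2.88], [-0.31, 2.03], [-1.54, 1.56], [0.2, 2.42], [-1.41, 4.55], [0.19, 2.02], [-2.57, 2.57]. Speed limits (rad/s): [2.57, 2.57, 3.14, 3.14, 3.14, 3.14, 3.14].

### API

Orientations are given as a 3x3 rotation matrix whose columns are the frame's x, y, z axes.
In Python, from plant import robot, solver, read_state, optics, workorder gives the robot as it stands. Calls block until the motion is done:
- robot.goto(position, orientation): joint-space move of the TCP to a pose.
- robot.move_linear(position, frame=None, feed=150, f_stop=None): straight line of the TCP; frame=None keeps the orientation; feed is the mean speed in mm/s. With f_stop (N) it stops when the force on the tool has changed by that much, and returns True; else False.
- robot.move_joints(angles): joint-space move.
- robot.move_gripper(opening, strength=None): finger opening in mm; strength is the grip in N (None keeps the last); returns when the fingers have stopped.
- robot.hold(seconds).
- solver.ik(position, orientation): joint angles nearest the present ones, or None.
- read_state(): the state.
- optics.snapshot(name): name is "side" or "top"; returns (picture, depth): 400x640x3 uint8, red, green, blue; 400x640 float32, mm along the optical axis (not along the pixel's ray), 0 where there is no reading.
- optics.camera_model(name): a dict with "fx", "fy", "cx", "cy" (pixels), "extrinsics" (4x4, takes a point from camera to world coordinates). Camera axes: x right, y up, looking along -z (the intrinsics and any distortion apply to the point x, -y, -z); pixel columns grow to the right and rows downward; lengths in mm; the calibration is good to about 2 mm. A picture is of the moment at which its call begins. camera_model takes no time and is no camera call.
A pose or a line that the arm cannot do raises robot.Unreachable and nothing moves.
- workorder.finish_job(): hands the job in, once; it reports no verdict.
The state is a dict: "time": time; "joint_positions": joint angles; "joint_velocities": joint speeds; "effort": joint torques, N m; "tcp_pos": TCP position; "tcp_rot": TCP orientation; "force": force on the tool from outside, world axes, zero at the start; "wrist_torque": the same for the moment, N m; "width": finger opening in mm.
Only numpy, scipy, OpenCV 4.12 (cv2) and the standard library are available. Lean on these libraries where they do the work, as an engineer would, in place of code of your own. Each camera call takes 0.05 s, during which the arm holds its last target.

## Working session

There is one attempt and no reset: what is moved stays moved. The work goes in short steps, each a Python script; the robot and the scene stay as the last script left them, time stands still between calls to the robot, and variables do not carry over. Pictures are saved under pics/ and viewed, and the job is handed in when it is done.

```bash
ls; mkdir -p pics; python3 - <<'E'
from plant import robot, solver, read_state, optics, workorder
import cv2,numpy as np
for n in("side","top"):
    p,d=optics.snapshot(n); cv2.imwrite(f"pics/{n}0.png",p[:,:,::-1]); np.savez(f"{n}0.npz",p=p,d=d)
    m=optics.camera_model(n); print(n,m,(d>0).mean())
s=read_state();print(s["time"],s["tcp_pos"],s["tcp_rot"],s["width"],robot.grasp_offset)
E
```

```text
pics
side {'fx': 516.2354119147909, 'fy': 516.2354119147909, 'cx': 322.033460839017, 'cy': 201.235956680037, 'extrinsics': array([[ 9.59002083e-01,  1.52544043e-01, -2.38841623e-01,
         2.72881180e+02],
       [-2.83208045e-01,  4.84915718e-01, -8.27435768e-01,
        -7.11164503e+02],
       [-1.04023402e-02,  8.61154493e-01,  5.08236883e-01,
         5.02935905e+02],
       [ 0.00000000e+00,  0.00000000e+00,  0.00000000e+00,
         1.00000000e+00]])} 0.99598828125
top {'fx': 421.5005971387052, 'fy': 421.5005971387052, 'cx': 315.5941367600685, 'cy': 196.17961017406165, 'extrinsics': array([[ 2.84601113e-02,  9.93364517e-01, -1.11431410e-01,
         3.86322286e+02],
       [-9.99405898e-01,  2.61095042e-02, -2.24976788e-02,
        -1.00193945e+01],
       [-1.94389769e-02,  1.12005495e-01,  9.93517436e-01,
         8.63719226e+02],
       [ 0.00000000e+00,  0.00000000e+00,  0.00000000e+00,
         1.00000000e+00]])} 0.99619140625
0.1 [240.80184165 603.11221616 230.35698037] [[ 9.28747198e-01 -6.91213445e-04  3.70713050e-01]
 [-3.70713688e-01 -1.55036347e-03  9.28745906e-01]
 [-6.72216867e-05 -9.99998559e-01 -1.69613801e-03]] 85.63856042444338 18.700000000000003
```

View pics/side0.png

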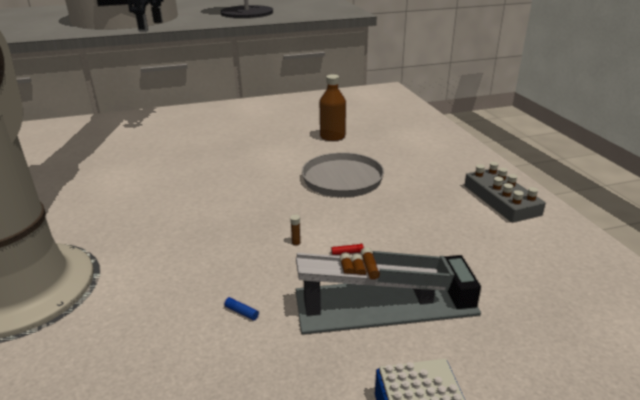

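View pics/top0.png

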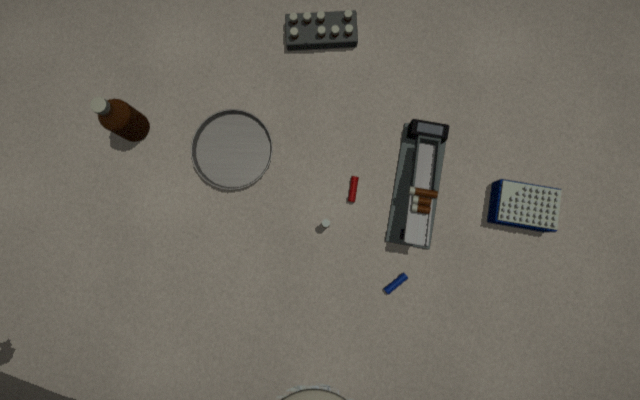

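The side view shows the chute around (385,285), the long vial at about (370,265), and the dish at (343,174). In the top view the long vial is at about (424,193) with its cap on the left at (412,191), and the dish is at (232,150). Next I'll zoom in and measure.

```bash
cat > h.py <<'E'
import numpy as np,cv2
from plant import optics
def ray(n,u,v):
    m=optics.camera_model(n);E=m["extrinsics"]
    d=np.array([(u-m["cx"])/m["fx"],-(v-m["cy"])/m["fy"],-1.])
    return E[:3,3],E[:3,:3]@d
def onz(n,u,v,z):
    o,d=ray(n,u,v); return o+d*(z-o[2])/d[2]
def cloud(n,D):
    m=optics.camera_model(n);E=m["extrinsics"]
    v,u=np.mgrid[:D.shape[0],:D.shape[1]]
    P=np.stack([(u-m["cx"])/m["fx"]*D,-(v-m["cy"])/m["fy"]*D,-D],-1)
    return P@E[:3,:3].T+E[:3,3]
E
python3 - <<'E'
import numpy as np,cv2
from h import *
print({k:v for k,v in optics.camera_model("top").items() if k not in("extrinsics",)}.keys())
t=np.load("top0.npz");s=np.load("side0.npz")
c=cv2.resize(t["p"][110:260,375:465],None,fx=5,fy=5,interpolation=cv2.INTER_CUBIC)
d=t["d"]; P=cloud("top",d)
z=P[110:260,375:465,2]; zz=cv2.resize(cv2.applyColorMap(np.clip(z*2.2,0,255).astype(np.uint8),cv2.COLORMAP_JET),None,fx=3.3,fy=3.3,interpolation=0)
im=np.zeros((600,800,3),np.uint8); c=cv2.resize(t["p"][110:260,375:465,::-1],None,fx=4,fy=4,interpolation=2);im[:600,:360]=c
im[:495,380:380+297]=zz[:495,:297]
cv2.imwrite("pics/z1.png",im)
cv2.imwrite("pics/z2.png",cv2.resize(s["p"][230:340,285:485,::-1],None,fx=4,fy=4,interpolation=2))
# floor check, dish
print("bench z",np.median(P[300:320,200:300,2]))
hh=cv2.cvtColor(t["p"],cv2.COLOR_RGB2HSV)
for (u,v) in[(232,150),(424,193),(420,205),(425,165),(428,130)]: print((u,v),P[v,u].round(1))
# dish from depth rim
w=P[90:210,170:290]; m=(w[...,2]>13)&(w[...,2]<30); q=w[m]; print(m.sum(),q.min(0),q.max(0)); 
(c,r)=cv2.minEnclosingCircle(q[:,:2].astype(np.float32)); print("dish",c,r)
# colour mask vials
H=hh[185:220,400:445]; np.set_printoptions(linewidth=250)
print(H[:,:,0]);print(P[185:220,404:444,2].round(0).astype(int))
E
```

```text
dict_keys(['fx', 'fy', 'cx', 'cy'])
bench z 0.39703005478253317
(232, 150) [575.2 186.7   3.7]
(424, 193) [ 485.1 -193.5   82.8]
(420, 205) [ 462.6 -186.1   82.6]
(425, 165) [ 544.8 -203.7   47.7]
(428, 130) [ 614.6 -209.2   49.2]
608 [490.48439186 100.53974555  13.00244007] [658.61906141 269.00601394  24.68679727]
dish (574.7077026367188, 185.03286743164062) 84.73918151855469
[[75 90 75 ... 23 19 20]
 [30 83 65 ... 17 21 18]
 [75 90 60 ... 20 18 19]
 ...
 [70 80 70 ... 18 19 23]
 [84 68 54 ... 17 21 18]
 [98 45 50 ... 23 20 21]]
[[ 7 10  8 ...  0  0 -1]
 [ 8 10  9 ...  1  1  2]
 [ 9  6  9 ...  2  1  0]
 ...
 [ 8  9 70 ...  0 -1  0]
 [ 9  9 74 ... -1  4  4]
 [ 9 10 75 ...  1  2  1]]
```

View pics/z1.png

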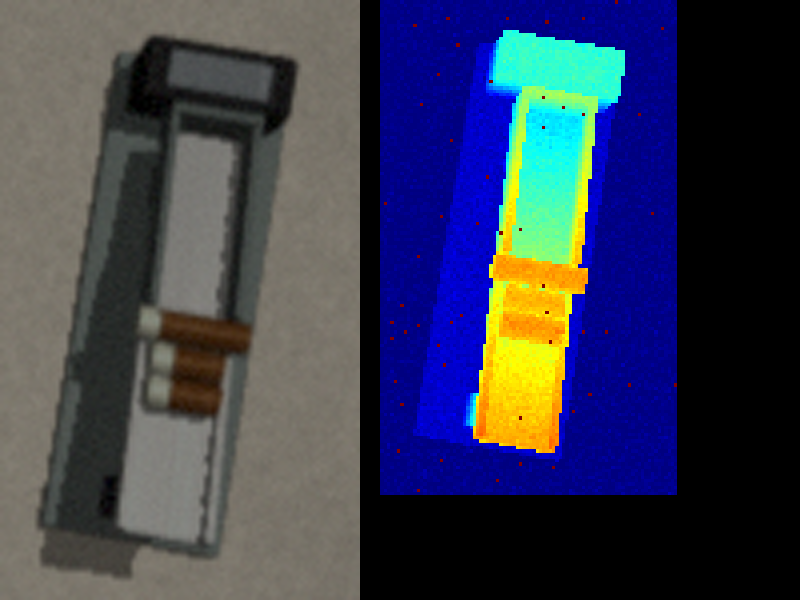

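View pics/z2.png

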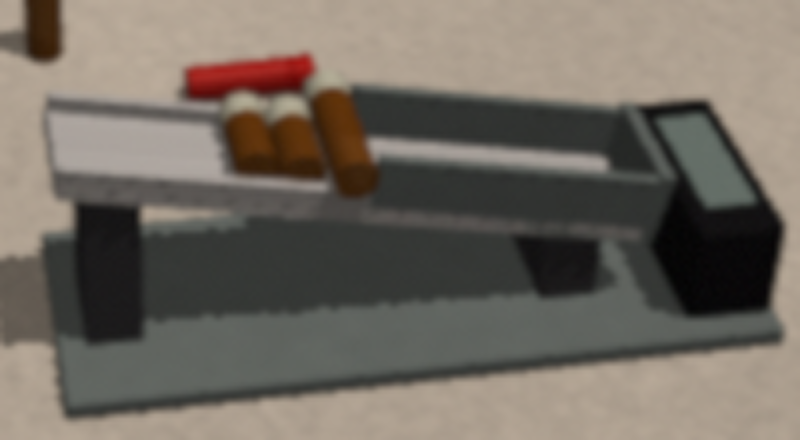

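The measured heights match what they should be: the long vial's top is at 83 mm, and the dish radius is 84.7 mm. Next I'll fit the vial's axis and the chute's direction.

```bash
python3 - <<'E'
import numpy as np,cv2
from h import *
t=np.load("top0.npz");s=np.load("side0.npz")
P=cloud("top",t["d"]);
# long vial via depth (top view): cap/amber colours or height
hsv=cv2.cvtColor(t["p"],cv2.COLOR_RGB2HSV).astype(int)
sub=np.zeros(P.shape[:2],bool);sub[180:216,404:444]=1
amber=sub&((hsv[...,0]<18)&(hsv[...,1]>130)&(hsv[...,2]>30))
n,l,st,ce=cv2.connectedComponentsWithStats(amber.astype(np.uint8));print("top amber",st[1:],ce[1:].round(1))
# chute direction: lane points z>30 from depth
lane=np.zeros_like(sub);lane[140:245,395:455]=1
lane&=(P[...,2]>35)&(P[...,2]<100)
q=P[lane][:,:2].astype(np.float32)
r=cv2.minAreaRect(q);print("lane rect",r); 
# vial: pixels with top of z>76 in rows of vial strip
v=sub&(P[...,2]>76)
vy=np.argwhere(v); 
c0=P[v]
np.set_printoptions(linewidth=200,suppress=True)
# coordinates rel. to chute axis
a=r[2]; 
bx=cv2.boxPoints(r);print(bx.round(1))
e=bx-np.roll(bx,1,0);i=np.argmax(np.linalg.norm(e,axis=1));ax=e[i]/np.linalg.norm(e[i]);ax*=np.sign(ax[0]);ay=np.array([-ax[1],ax[0]])
print("downhill",ax,np.degrees(np.arctan2(ax[1],ax[0])))
X=c0[:,:2]@ax;Y=c0[:,:2]@ay;Z=c0[:,2]
for b in np.arange(X.min(),X.max(),3):
    m=(X>=b)&(X<b+3)
    if m.sum(): print(b.round(1),m.sum(),Y[m].min().round(1),Y[m].max().round(1),np.median(Z[m]).round(1))
# side, same slices
Q=cloud("side",s["d"]);m=np.zeros(Q.shape[:2],bool);m[240:290,330:390]=1;m&=(Q[...,2]>73)&(Q[...,2]<90)&(abs(Q[...,:2]@ay-Y.mean())<32)
X=Q[m][:,:2]@ax;Y=Q[m][:,:2]@ay;Z=Q[m][:,2];print("side")
for b in np.arange(X.min(),X.max(),3):
    k=(X>=b)&(X<b+3)
    if k.sum(): print(b.round(1),k.sum(),Y[k].min().round(1),Y[k].max().round(1),np.median(Z[k]).round(1),Z[k].max().round(1))
E
```

```text
top amber [[415 188  22  25 328]] [[424.8 199.1]]
lane rect ((496.6809387207031, -193.82928466796875), (58.054649353027344, 219.42115783691406), 77.1911849975586)
[[ 383.3 -197.8]
 [ 597.2 -246.5]
 [ 610.1 -189.8]
 [ 396.1 -141.2]]
downhill [ 0.9751153  -0.22169858] -12.808817
378.9 6 75.9 75.9 863.7
465.9 1 -60.4 -60.4 79.7
468.9 5 -64.3 -60.5 78.6
471.9 2 -63.2 -61.2 78.9
474.9 5 -73.2 -62.6 78.1
477.9 29 -102.3 -65.1 80.3
480.9 36 -103.2 -64.5 82.7
483.9 35 -100.6 -59.4 84.2
486.9 31 -98.1 -64.0 83.9
489.9 26 -98.0 -64.4 82.0
492.9 25 -98.2 -60.7 78.5
495.9 30 -97.2 -63.2 79.2
498.9 30 -96.2 -64.1 80.8
501.9 28 -95.6 -63.2 81.1
504.9 27 -95.6 -63.7 78.8
507.9 27 -95.1 -54.4 79.3
510.9 54 -105.7 -53.8 81.5
513.9 45 -104.1 -53.6 83.2
516.9 45 -105.0 -53.0 84.0
519.9 45 -104.6 -53.3 83.0
522.9 20 -104.1 -53.9 80.6
525.9 11 -104.6 -56.5 79.5
528.9 7 -99.5 -55.8 80.2
531.9 7 -99.3 -57.2 78.2
534.9 4 -98.7 -56.8 77.7
537.9 5 -99.3 -95.7 78.9
540.9 2 -98.8 -95.5 77.7
543.9 4 -98.7 -96.7 77.0
side
463.2 24 -106.6 -77.0 76.8 80.1
466.2 24 -106.3 -63.5 76.9 79.8
469.2 18 -105.8 -61.6 77.2 79.2
472.2 18 -106.7 -61.1 76.5 78.4
475.2 20 -105.1 -59.7 75.5 77.2
478.2 28 -104.4 -59.1 76.3 80.5
481.2 58 -105.4 -65.1 80.5 82.7
484.2 54 -105.0 -66.1 82.6 85.1
487.2 55 -104.7 -64.7 82.9 85.0
490.2 50 -105.6 -67.2 82.4 85.0
493.2 33 -102.5 -60.6 79.7 82.4
496.2 44 -104.3 -63.8 77.4 80.6
499.2 45 -98.9 -65.8 79.5 81.6
502.2 45 -98.1 -63.9 80.2 81.2
505.2 41 -98.7 -61.0 79.4 80.9
508.2 38 -96.9 -56.2 77.9 80.3
511.2 61 -102.8 -55.5 79.2 83.4
514.2 76 -107.1 -53.9 81.8 84.4
517.2 63 -107.2 -55.0 83.0 84.3
520.2 62 -106.4 -54.0 82.5 84.8
523.2 45 -106.1 -56.2 81.0 83.4
526.2 27 -105.6 -57.0 77.9 81.0
529.2 24 -101.8 -56.6 76.9 79.7
532.2 24 -101.9 -57.4 77.2 79.9
535.2 21 -102.0 -53.2 76.0 78.9
538.2 16 -102.3 -57.9 76.8 79.6
541.2 11 -100.2 -55.7 75.9 76.7
544.2 8 -60.4 -55.8 75.2 75.9
547.2 6 -59.7 -54.2 74.9 75.9
```

```bash
python3 - <<'E'
import numpy as np,cv2
from h import *
np.set_printoptions(suppress=True)
ax=np.array([.9751,-.2217]);ay=np.array([.2217,.9751])
for n in("top","side"):
    D=np.load(n+"0.npz")["d"];P=cloud(n,D)
    X=P[...,:2]@ax;Y=P[...,:2]@ay;Z=P[...,2]
    m=(X>509)&(X<528)&(Y>-110)&(Y<-48)&(Z>79)&(Z<90)
    x,y,z=X[m],Y[m],Z[m]
    A=np.c_[np.ones(len(x)),y,x,x*x]   # ridge: z=c+... peak; allow tilt x*y
    A=np.c_[np.ones(len(x)),y,x-517,(x-517)**2,(x-517)*(y+79)]
    k=np.linalg.lstsq(A,z,rcond=None)[0]
    pk=517-k[2]/(2*k[3]); sl=-k[4]/(2*k[3])
    print(n,m.sum(),"peak x",pk,"slope dx/dy",sl,"ext",np.percentile(y,[1,99]),"z",np.percentile(z,95))
    # lane edges: rails/cheek points, fit y centre along x for downhill & uphill
    for lo,hi in((420,450),(450,475),(535,560),(560,590)):
        m=(X>lo)&(X<hi)&(Y>-115)&(Y<-35)&(Z>35)&(Z<100)
        print("  lane",lo,hi,np.percentile(Y[m],[1,99]))
    m=(X>508)&(X<525)&(Y>-110)&(Y<-48)&(Z>79)&(Z<90)
    p=P[m][:,:2];r=cv2.minAreaRect(p.astype(np.float32));print(r,p.mean(0))
# base plate outline by z 5..12 in top
E
```

```text
top 208 peak x 517.7968430614068 slope dx/dy -0.058169212476070715 ext [-104.1307342   -53.82630692] z 85.40587972947127
  lane 420 450 [-107.1028559   -62.77101276]
  lane 450 475 [-104.49107484  -60.45550602]
  lane 535 560 [-98.64669169 -54.43171301]
  lane 560 590 [-97.34762871 -52.55154859]
((486.1665344238281, -191.6951446533203), (51.623252868652344, 16.30388641357422), 76.94551849365234) [ 486.47111423 -191.48681511]
side 255 peak x 519.306091543154 slope dx/dy -0.057105158343934655 ext [-106.36266806  -54.86136006] z 83.94561998776884
  lane 420 450 [-108.85963159  -63.83465007]
  lane 450 475 [-106.98146158  -61.65680332]
  lane 535 560 [-101.54582278  -55.99527888]
  lane 560 590 [-99.58320892 -54.16465542]
((485.7997131347656, -193.0928192138672), (53.3067512512207, 16.87738609313965), 77.08645629882812) [ 487.17170483 -194.33667505]
```

```bash
cat >> h.py <<'E'
def R(yawdeg):
    a=np.radians(yawdeg); v=np.array([-np.sin(a),np.cos(a),0]); y=np.array([0,0,-1.])
    return np.c_[np.cross(y,v),y,v]
VX,VY=487.9,-192.8
E
python3 - <<'E'
import numpy as np
from h import *
from plant import robot,solver,read_state
P=cloud("top",np.load("top0.npz")["d"]);w=P[90:145,85:155].reshape(-1,3);w=w[(w[:,2]>30)&(w[:,2]<400)];print("bottle",w.min(0),w.max(0))
for p,yaw in(((VX,VY,230),-9.3),((VX,VY,67),-9.3),((574.7,185,150),-9.3),((574.7,185,5),-9.3),((574.7,185,5),17),((574.7,185,5),30)):
    print(p,yaw,np.round(solver.ik(np.array(p),R(yaw)),2))
print(np.round(read_state()["joint_positions"],2))
E
```

```text
bottle [587.11886685 363.19047831  30.01183813] [649.21308741 422.88373542 152.35105656]
(487.9, -192.8, 230) -9.3 [ 0.08  0.25  0.28  1.89 -0.08  1.02  1.81]
(487.9, -192.8, 67) -9.3 [ 0.28  0.48  0.06  2.   -0.04  0.67  1.77]
(574.7, 185, 150) -9.3 [-0.11  0.5  -0.33  1.75  0.19  0.93  0.9 ]
(574.7, 185, 5) -9.3 [-0.12  0.71 -0.32  1.8   0.33  0.68  0.79]
(574.7, 185, 5) 17 [-0.09  0.71 -0.36  1.8   0.37  0.69  1.22]
(574.7, 185, 5) 30 [-0.06  0.72 -0.4   1.8   0.41  0.7   1.41]
[-0.93  0.5  -0.43  1.55  0.22  1.14 -0.21]
```

```bash
python3 - <<'E'
import numpy as np,cv2
from h import *
from plant import robot,read_state
robot.goto(np.array([VX,VY,230.]),R(-9.3)); print(read_state()["time"])
robot.move_linear(np.array([VX,VY,105.]),feed=120)
print("stop",robot.move_linear(np.array([VX,VY,67.5]),feed=40,f_stop=4))
s=read_state();print(s["time"],s["tcp_pos"],s["force"],s["width"])
p,d=optics.snapshot("side");cv2.imwrite("pics/s1.png",cv2.resize(p[190:340,285:485,::-1],None,fx=4,fy=4,interpolation=2))
E
```

```text
3.0333
stop False
5.3083 [ 488.11400076 -192.91226275   67.71672041] [0.29454131 0.85962583 0.40085557] 84.89846120514301
```

View pics/s1.png

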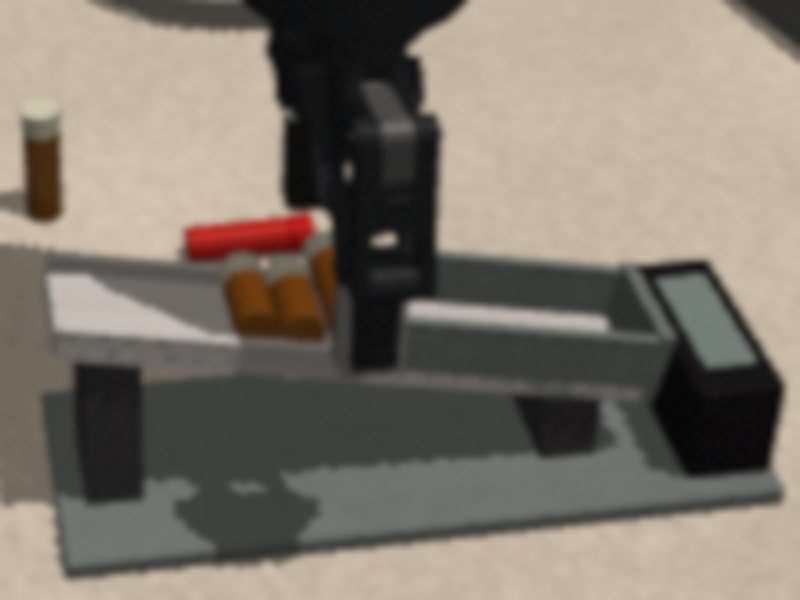

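The near finger covers the near end of the long vial at crop (355,340), and its centre lines up with the vial axis. Nothing has been touched yet, so I'll close the gripper and lift.

```bash
python3 - <<'E'
import numpy as np,cv2
from h import *
from plant import robot,read_state
robot.move_gripper(45,30)
s=read_state();print(s["time"],s["tcp_pos"],s["force"],s["width"])
x,y,z=s["tcp_pos"]
robot.move_linear(np.array([x,y,z+35]),feed=50)
robot.move_linear(np.array([x,y,180.]),feed=120)
s=read_state();print(s["time"],s["tcp_pos"],s["force"],s["width"])
p,d=optics.snapshot("side");cv2.imwrite("pics/s2.png",cv2.resize(p[140:340,255:485,::-1],None,fx=3,fy=3,interpolation=2))
E
```

```text
5.7667 [ 488.04895311 -192.89585449   67.83712904] [-1.43646856  0.07210945  3.75026271] 50.727508791996264
7.4167 [ 487.5287005  -192.64390944  179.36992773] [ 0.28114478 -0.24011062  0.14515244] 50.96465545741606
```

View pics/s2.png

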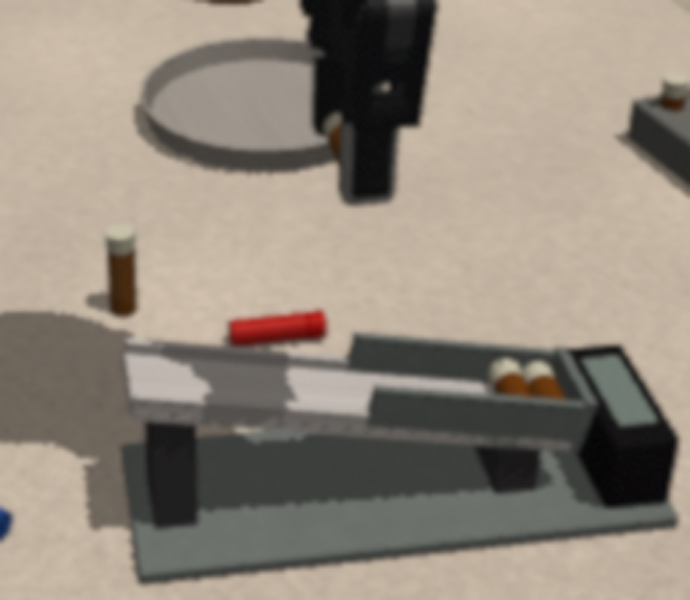

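The vial is held at 51 mm opening, with its cap visible at (332,125), and both short vials now rest at the stop at (507–545,380). Now I'll place the long vial in the dish.

```bash
python3 - <<'E'
import numpy as np,cv2
from h import *
from plant import robot,read_state
X,Y=574.7,185.5
robot.goto(np.array([X,Y,150.]),R(10)); robot.hold(0.2)
s=read_state();print(s["time"],s["tcp_pos"],s["force"],s["width"])
robot.move_linear(np.array([X,Y,30.]),feed=100)
p,d=optics.snapshot("side");cv2.imwrite("pics/s3.png",cv2.resize(p[90:240,255:455,::-1],None,fx=4,fy=4,interpolation=2))
robot.hold(0.2)
s=read_state();print(s["time"],s["tcp_pos"],s["force"],s["width"])
print(robot.move_linear(np.array([X,Y,12.]),feed=40,f_stop=3))
print(robot.move_linear(np.array([X,Y,3.5]),feed=12,f_stop=2.5))
s=read_state();print(s["time"],s["tcp_pos"],s["force"],s["width"])
p,d=optics.snapshot("side");cv2.imwrite("pics/s4.png",cv2.resize(p[90:240,255:455,::-1],None,fx=4,fy=4,interpolation=2))
E
```

```text
9.1167 [575.20960089 183.67788998 150.22909921] [0.06989918 0.18846467 0.15711442] 51.12834581718654
10.7167 [575.03463578 185.61733496  30.52456409] [-0.40950849  0.30230651 -0.40044173] 50.949393548839744
False
True
11.925 [574.64730454 185.44818541   4.60946583] [-0.3385015   0.32669919  5.58681404] 51.031202524778834
```

View pics/s3.png

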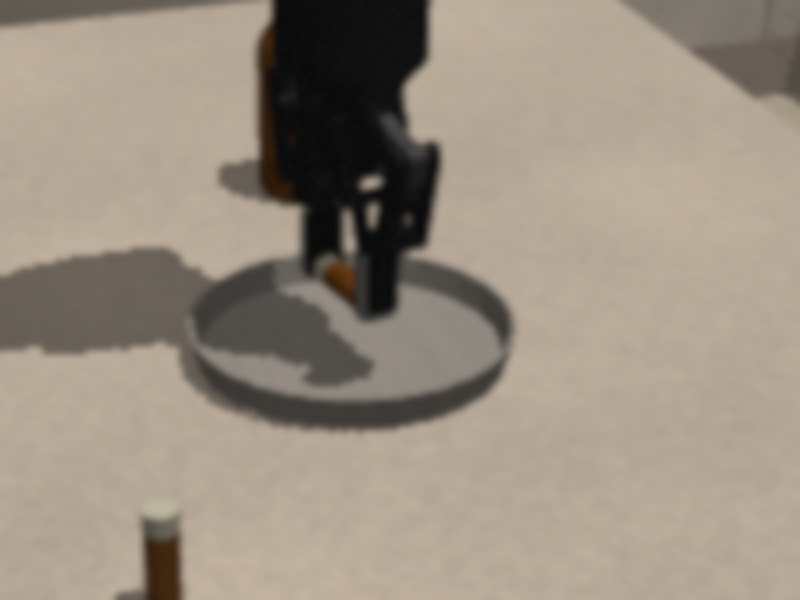

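View pics/s4.png

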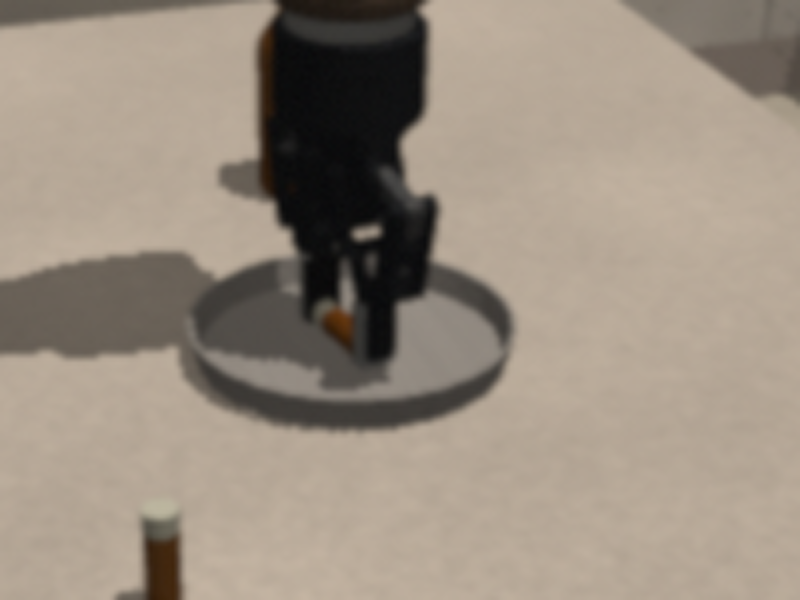

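Contact came at TCP z = 4.6 mm, against a predicted 4.7, so the vial is on the dish floor. I'll release it and retreat.

```bash
python3 - <<'E'
import numpy as np,cv2
from h import *
from plant import robot,read_state
robot.move_gripper(64); robot.hold(0.2)
x,y,z=read_state()["tcp_pos"]
robot.move_linear(np.array([x,y,60.]),feed=60)
robot.move_linear(np.array([x,y,230.]),feed=150)
robot.goto(np.array([430,150,260.]),R(10)); robot.hold(0.7)
s=read_state();print(s["time"],s["force"],s["width"])
p,d=optics.snapshot("side");cv2.imwrite("pics/s5.png",cv2.resize(p[90:340,255:485,::-1],None,fx=2.4,fy=2.4,interpolation=2))
p,d=optics.snapshot("top");cv2.imwrite("pics/t5.png",p[:,:,::-1]);P=cloud("top",d)
np.savez("t5.npz",p=p,d=d)
w=P[100:200,180:285].reshape(-1,3);h=cv2.cvtColor(p,cv2.COLOR_RGB2HSV)[100:200,180:285].reshape(-1,3)
m=(h[:,0]<18)&(h[:,1]>130)&(np.hypot(w[:,0]-574.7,w[:,1]-185)<80);print("amber in dish",m.sum(),w[m].mean(0),w[m].max(0))
a=np.radians(-9.2);ax=np.array([np.cos(a),np.sin(a)]);o=np.array([VX,VY])
k=P.reshape(-1,3);hh=cv2.cvtColor(p,cv2.COLOR_RGB2HSV).reshape(-1,3)
u=(k[:,:2]-o)@ax;v=(k[:,:2]-o)@np.array([-ax[1],ax[0]])
m=(abs(v)<20)&(u>-110)&(u<115)&(hh[:,0]<18)&(hh[:,1]>130)&(k[:,2]>30)
print(m.sum(),np.percentile(u[m],[1,50,99]),np.percentile(k[m,2],95))
E
```

```text
16.175 [-0.13987306 -0.36781035 -0.66104096] 64.03627458194651
amber in dish 115 [573.41730524 178.95071766  18.53459639] [582.97931874 197.97050353  23.07559912]
169 [ 72.88929616  88.39301634 103.793221  ] 60.99818942043186
```

View pics/s5.png

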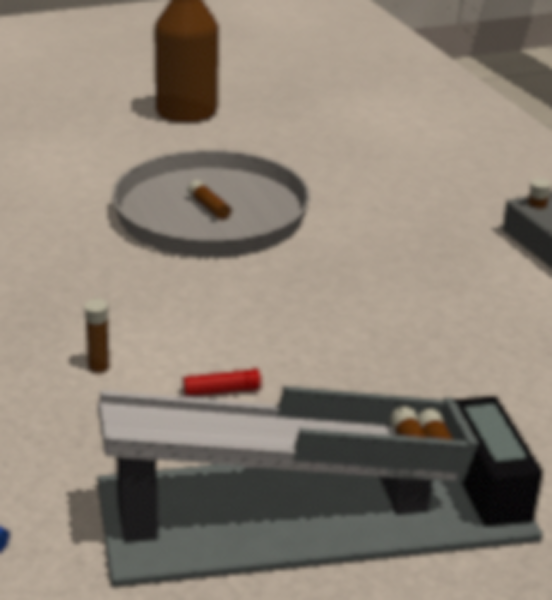

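View pics/t5.png

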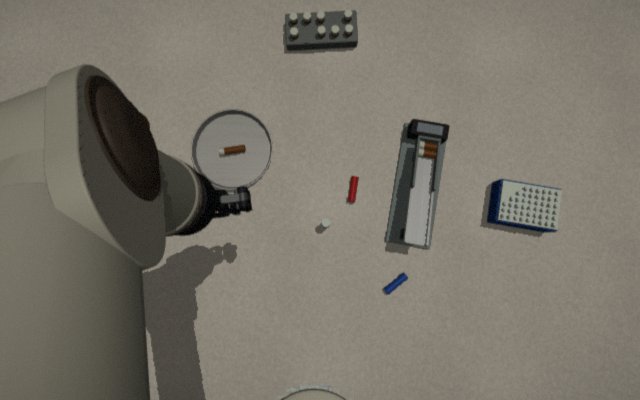

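The long vial lies flat near the dish centre (top view (232,150)) and the gripper is clear of it. Both short vials rest at the stop, at (428,150), and nothing else has moved. I'll hand the job in.

```bash
python3 -c "
from plant import workorder,read_state
workorder.finish_job();print(read_state()['time'])"
```

```text
the job is handed in; nothing more can be done
the job is handed in; nothing more can be done
```

The job is done and handed in, at about 16 s on the robot clock. I gripped the long vial end to end with the fingertips at 30 N and lifted it straight up. I then set it on the dish floor, touching down at 12 mm/s before releasing.

- **Long vial:** it lies flat near the dish centre. Its top measured up to 23 mm above the bench, against an expected 20 mm, which is within depth noise.
- **Short vials:** both rest at the stop. In the top-view depth their glass spans about x 73–104 mm from where the long vial was, with the midpoint at 88 mm. The expected middles are 76 and 92 mm from the chute's origin, and the long vial sat a few mm uphill of that.
- **Forces:** I only saw readings at the checks, where the largest was about 5.6 N, at touchdown.
- **Surroundings:** the look-alikes are where they were, and the gripper was clear of everything at hand-in.
- **Discrepancies:** my first estimate of the chute's direction was about 4° off, so I corrected it from the vial and lane fits before moving. The two cameras also disagreed by 1.5 mm on the vial's position, within calibration. No check failed.

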